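Close the mixer cover and fit the spindle's snap ring

TASK

Lower the slotted cover of the tube mixer's drive unit fully closed, so that the spindle stub stands up through its slot. Then pick up the snap-ring pliers by their handles, squeeze them to the stop to spread the ring on their tips, and slide the ring level down over the spindle to its groove, never letting it close on the way. Finish there still holding the handles squeezed, with the ring hanging free around the groove, and leave the other things on the bench alone.

Things in the scene. Friction and masses are not known exactly. Their poses are not given: they have to be found in the camera images.
- mixer: Drive unit of a tube mixer: white open-topped box 170 x 170 x 60 mm high, fixed on the bench left or right of the middle, turned by up to 0.3 rad. Origin: centre of its underside. Axes: z up, x from its front (robot side) to its hinge side. A vertical steel spindle stub stands in it, 15 mm in front of its centre; the cover's hinge line lies 83 mm behind its centre (98 mm from the spindle), 60 mm up.
- spindle_groove (a point): On the axis of the 25 mm thick vertical spindle, at mid-height of its dark groove (20 mm in diameter, 8 mm high), 88 mm above the bench. Above the groove the plain 25 mm section goes on to the spindle's end, 19 mm above this point (the last 3 mm tapered to 21 mm). Axes as mixer.
- cover_hinge (a point): Cover of the drive unit: white plate 168 mm from hinge to front edge, 170 mm wide, 6 mm thick. A 48 mm wide slot, open at the front edge, leaves two prongs 61 mm wide and 97 mm long; a 14 mm high lip stands around it (top 80 mm above the bench when closed). This point is the middle of its hinged edge, on the upper face (66 mm above the bench when closed); the hinge axis is 6 mm under it, at the underside.
- cover_edge (a point): Place to push the cover down: upper face of its left prong, 150 mm from the hinge line towards the front edge and 55 mm to the left (+y) of the cover's centre line. Moves with the cover; z is the normal of the upper face, x points to the hinge.
- cover (a joint): Opening angle of the cover in rad: 0 closed on the box, starts at 0.6 to 1.05, grows as the front edge rises. A stiff friction hinge: the cover stays where it is left; 2 to 4 N pushed down near its front edge moves it.
- rest: Low grey rest, fixed on the bench, on which the pliers lie level: base plate 8 mm thick, 140 x 76 mm; a post 22 mm square under the pliers' pivot (the origin is under it, at bench level) and a bar 76 mm wide, 106 mm behind it (-x), under the handle ends; both 45 mm high, with 89 mm free between them. The ring overhangs in front (+x).
- pliers_grip (a point): Place to grip the snap-ring pliers (about 0.2 kg): half-way between the two black handles and half-way up them (18 mm high), 55 mm behind the pivot. Axes: x from handles to tips, y across the handles, z up. Here they are 54 mm over their outer faces relaxed and 36 mm, then parallel, squeezed to the stop. About 7 N closes them; 30 N holds them well. Handles span 22 to 114 mm behind the pivot.
- ring_center (a point): Centre of the steel snap ring that hangs on the pliers' bent-down tips: 108 mm ahead (+x) of pliers_grip and 33 mm below it, same axes. The ring is level, 4 mm thick, its gap towards the handles. Spread fully it is round, 30 mm inside, 38 mm outside; relaxed it is too narrow (about 24 mm) to pass the spindle. Jaws and handles are 24 mm or more above this point; only the two tips reach down.
- handle_left (a joint): Turn of the left plier handle in rad (the right one follows): 0 relaxed, 0.16 squeezed to the stop with the ring fully spread.
- jar_mid (a point): Bystander: small clear specimen jar, 44 mm in diameter, 60 mm high; middle. Leave alone.
- cup_mid (a point): Bystander: small white cup, 50 mm in diameter, 45 mm high; middle. Leave alone.
- bottle_mid (a point): Bystander: white bottle, 60 mm in diameter, 140 mm high; middle. Leave alone.
- driver_grip (a point): Bystander: screwdriver 170 mm long lying on the bench; its handle. Leave alone.
- mouse_mid (a point): Bystander: white computer mouse, 100 x 58 x 32 mm; middle. Leave alone.
Not all that is in view belongs to the job. Leave any yellow look-alike of the part that bears pliers_grip alone.

How it is judged:
By the outcome, as a careful person would: the job done as asked, in the order asked, and still so for the second after the job is handed in, while the arm keeps its last pose, push and grip.
It also fails if it takes over 67 s, if anything falls off the work surface, if the arm or the gripper's body presses on something with over 40 N, if the wrist force passes 120 N, or if a joint passes its speed limit or range.

ROBOT

A 7-joint arm with a two-finger parallel gripper is mounted at the origin on the work surface. World frame = base frame: x ahead of the robot, y to its left, z up, the work surface at z = 0. Lengths are in m, angles in rad, forces in N, time in s.
With the tool pointing down it reaches from about 0.425 to 0.825 m from the base axis. Payload 3.6 kg.
Tool frame: the origin (TCP) lies on the centre line of the jaws, within the pads' length; the fingertips stand 22 mm ahead of it and the grasp point (between the pads) lies 3 mm ahead of it; z points along the fingers, x is the direction in which the jaws open and shut, and the axes are right-handed (so a half turn about z gives the same grasp; the last joint's range is limited). The gripper opens to 93 mm and grips with 3 to 60 N. Pads are 15 mm wide; open, the fingers measure 128 mm over their backs; the gripper's body (75 mm by 188 mm) begins 65 mm behind the grasp point.
Start: joints at [-1.137, 0.615, -0.013, 1.423, 0.008, 1.103, -0.04], TCP at [0.289, 0.582, 0.241] pointing down, gripper open.
Joint ranges: [-3.12, 3.12], [-0.3, 2.06], [-1.34, 1.32], [0.26, 2.42], [-1.36, 4.5], [0.01, 1.98], [-2.84, 2.84]. Speed limits (rad/s): [2.79, 2.79, 3.14, 3.14, 3.14, 3.14, 3.14].

INTERFACE

Orientations are given as [roll, pitch, yaw] about the fixed x, y, z axes, in that order (R = Rz(yaw) Ry(pitch) Rx(roll)).
In Python, from station import * gives the robot as it stands.
- The arm moves only by the shell command python3 -m creep 'ROWS'. ROWS is JSON, a list of rows, each a list of 5 numbers: the gripper's target within -1 to 1 (shut at 1, half-way at 0, fully open at -1), then the shift along the tool's x, y, z as a fraction of full scale, then the turn about the tool's z as a fraction of full scale. In form: [[grip, dx, dy, dz, twist], ...]. A call has 1 to 20 rows; each row is the pose to reach, as a shift and turn from the pose commanded when the call began, along the tool's axes at that moment; what a row does not reach only later rows make up. Full scale, the value 1, is 250 mm for a shift and 90 degrees for a turn. A row lasts 1/10 s, in which the tool goes at most 50 mm and 8.59 degrees, less where a joint would pass 70% of its speed; a pose out of reach is approached as far as the arm can. A call with a number of a shift or a turn outside -1 to 1 is refused whole. A call with a gripper value outside its range is refused whole. The fingers move at their own pace and stop on an object; the grip force is fixed at half the most. Time passes only in rows, so rows that repeat a pose let the fingers close. It gives the time, the measured TCP pose, the force and the opening at its end, in the units of the state.
- sense(): the state, without advancing time (a new reading comes with each control period).
- snapshot(name): name is "scene" or "top"; returns (picture, depth): 400x640x3 uint8, red, green, blue; 400x640 float32, m along the optical axis (not along the pixel's ray), 0 where there is no reading.
- get_calibration(name): a dict with "camera_matrix" (3x3 intrinsics, pixels), "D" ([k1, k2, p1, p2, k3] as OpenCV has them; the pictures are not rectified), "rvec" (rotation vector, rad) and "tvec" (3), from world to camera coordinates, as OpenCV has them. Camera axes: x right, y down, z forward; pixel columns grow to the right and rows downward; lengths in m; the calibration is good to about 2 mm. A picture is of the moment at which its call begins. get_calibration takes no time and is no camera call.
- sign_off(): hands the job in, once; it reports no verdict.
The state is a dict: "time_s": time; "qpos": joint angles; "joint_velocities": joint speeds; "joint_efforts": joint torques, N m; "tool_pos": TCP position; "tcp_rot": TCP orientation; "force": force on the tool from outside, world axes, zero at the start; "torque": the same for the moment, N m; "gripper_width": finger opening in m.
Only numpy, scipy, OpenCV 4.12 (cv2) and the standard library are available. Lean on these libraries where they do the work, as an engineer would, in place of code of your own. Each camera call takes 0.05 s, during which the arm holds its last target.

## Working session

There is one attempt and no reset: what is moved stays moved. The work goes in short steps, Python scripts to look and compute and a shell command to move; the robot and the scene stay as the last step left them, time stands still between calls to the robot, and variables do not carry over. Pictures are saved under pics/ and viewed, and the job is handed in when it is done.

```bash
ls; mkdir -p pics
python3 - <<'E'
from station import *
import cv2, numpy as np
for n in ("scene","top"):
    p,d=snapshot(n); cv2.imwrite(f"pics/{n}0.png",p[:,:,::-1]); np.save(f"pics/{n}0.npy",d)
    c=get_calibration(n); print(n,c)
print(sense())
E
```

```text
pics
scene {'camera_matrix': array([[433.36898681,   0.        , 320.44493109],
       [  0.        , 433.36898681, 191.606634  ],
       [  0.        ,   0.        ,   1.        ]]), 'D': array([-0.06363297,  0.        ,  0.        ,  0.        ,  0.        ]), 'rvec': array([ 2.24322301,  1.02180121, -0.38765845]), 'tvec': array([-0.34704146, -0.22911242,  1.52247853])}
top {'camera_matrix': array([[414.95315996,   0.        , 319.12004344],
       [  0.        , 414.95315996, 194.13624451],
       [  0.        ,   0.        ,   1.        ]]), 'D': array([-0.09203489,  0.        ,  0.        ,  0.        ,  0.        ]), 'rvec': array([ 2.19328789, -2.15330521,  0.13136887]), 'tvec': array([-0.02668907,  0.52377409,  1.40592715])}
{'time_s': 0.1, 'qpos': array([-1.13651675,  0.61582502, -0.01260175,  1.42474657,  0.00812339,
        1.10338326, -0.04041493]), 'joint_velocities': array([-0.00073113, -0.00240434,  0.00029844, -0.00314562,  0.0002333 ,
       -0.00110533, -0.00017351]), 'joint_efforts': array([ 1.11814512e-03, -4.60047019e+01,  2.10107993e-01, -1.66244745e+01,
       -6.11491129e-02,  1.69890036e-02,  1.00117161e-04]), 'tool_pos': array([0.28872741, 0.58161455, 0.23959274]), 'tcp_rot': array([3.14153473e+00, 2.31086354e-03, 1.11006580e+00]), 'force': array([ 0.50419666, -0.20665866,  0.35373153]), 'torque': array([-0.00377492, -0.00366009,  0.01699691]), 'gripper_width': 0.09321699075631147}
```

View pics/scene0.png

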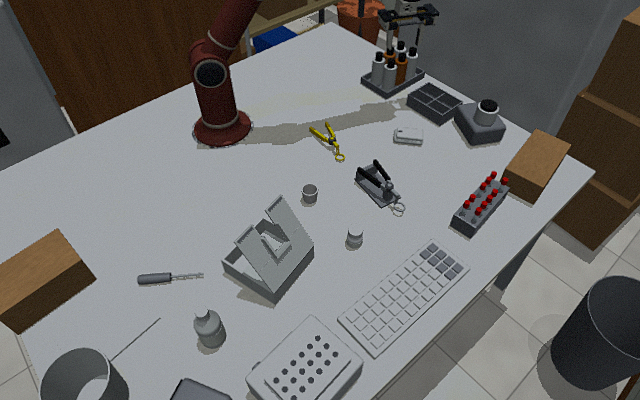

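View pics/top0.png

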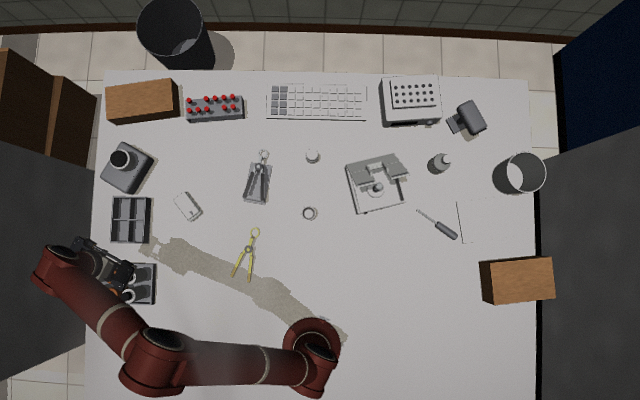

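The top view shows the black-handled pliers on the grey rest at about (258,178), a yellow look-alike lying at (247,255), and the mixer at (378,185) with its cover open and the hinge on the far side. Candidates for the pliers are those two. I choose the black-handled one on the rest and will check it in a crop.

```bash
cat > h.py <<'E'
import cv2, numpy as np
from station import *
def cal(n):
    c=get_calibration(n); R=cv2.Rodrigues(c["rvec"])[0]; return c,R,np.array(c["tvec"]).ravel()
def proj(n,P):
    c,R,t=cal(n); return cv2.projectPoints(np.atleast_2d(np.array(P,float)),c["rvec"],c["tvec"],c["camera_matrix"],c["D"])[0][:,0]
def rays(n,px):
    c,R,t=cal(n); u=cv2.undistortPoints(np.array(px,float).reshape(-1,1,2),c["camera_matrix"],c["D"])[:,0]
    d=np.c_[u,np.ones(len(u))]; return -R.T@t, d@R
def onz(n,px,z):
    o,d=rays(n,px); return o+d*((z-o[2])/d[:,2])[:,None]
def dpt(n,px,dep):
    o,d=rays(n,px); px=np.array(px).reshape(-1,2).astype(int); return o+d*dep[px[:,1],px[:,0]][:,None]
def cloud(n,dep):
    v,u=np.mgrid[0:400,0:640]; px=np.stack([u.ravel(),v.ravel()],1); o,d=rays(n,px); return (o+d*dep.ravel()[:,None]).reshape(400,640,3)
def tri(a,b):
    o1,d1=rays("top",[a]);o2,d2=rays("scene",[b]);d1=d1[0];d2=d2[0]
    s=np.linalg.lstsq(np.c_[d1,-d2],o2-o1,rcond=None)[0]; p=o1+s[0]*d1;q=o2+s[1]*d2
    return (p+q)/2,np.linalg.norm(p-q)
def crop(img,x0,y0,x1,y1,f,name):
    cv2.imwrite(name,cv2.resize(img[y0:y1,x0:x1,::-1],None,fx=f,fy=f,interpolation=cv2.INTER_CUBIC))
E
python3 - <<'E'
from h import *
t=cv2.imread("pics/top0.png")[:,:,::-1]; s=cv2.imread("pics/scene0.png")[:,:,::-1]
a=cv2.resize(t[140:220,230:290],None,fx=6,fy=6,interpolation=cv2.INTER_CUBIC)
b=cv2.resize(s[145:225,345:415],None,fx=6,fy=6,interpolation=cv2.INTER_CUBIC)
cv2.imwrite("pics/pl.png",np.hstack([a,b])[:,:,::-1])
a=cv2.resize(t[140:225,335:420],None,fx=4.5,fy=4.5,interpolation=cv2.INTER_CUBIC)
b=cv2.resize(s[190:305,215:320],None,fx=3.326,fy=3.326,interpolation=cv2.INTER_CUBIC)
print(a.shape,b.shape);H=min(len(a),len(b))
cv2.imwrite("pics/mx.png",np.hstack([a[:H],b[:H]])[:,:,::-1])
E
```

```text
(382, 382, 3) (382, 349, 3)
```

View pics/pl.png

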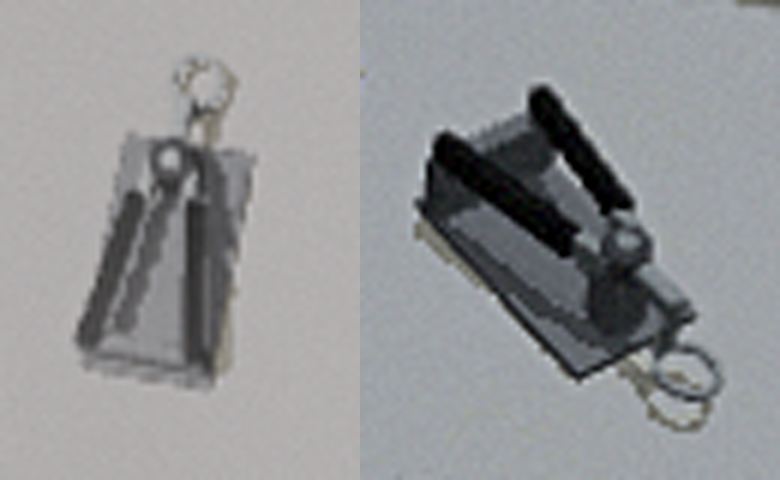

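View pics/mx.png

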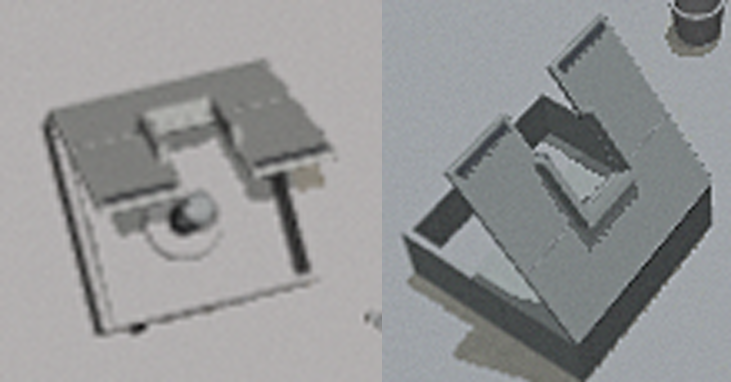

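The crops confirm it: the pliers on the rest have black handles, the pivot is at top (258.5,166), and the ring is at (264,154). In the mixer crop the spindle's end is at about top (379.5,186), the cover is raised, and the hinge is at the far edge. Next I measure both.

Run:
```python
from h import *
np.set_printoptions(precision=4,suppress=True)
for n in ("top","scene"):
    d=np.load(f"pics/{n}0.npy"); C=cloud(n,d); img=cv2.imread(f"pics/{n}0.png")
    print(n,"cam",rays(n,[[320,200]])[0])
    # table check
    if n=="top": print("table z",[C[v,u] for u,v in((320,250),(230,130),(330,150),(430,200))])
    g=img.max(2)
    # handle: depth points in region z 0.04..0.08, dark
    box=(np.s_[160:205,240:275] if n=="top" else np.s_[155:215,350:405])
    P=C[box].reshape(-1,3); G=g[box].ravel(); 
    m=(P[:,2]>0.05)&(P[:,2]<0.09); print(n,"n",m.sum(), "zmax pct",np.percentile(P[m,2],[10,50,90]))
    np.save(f"pics/{n}_h.npy",np.c_[P,G][m])
    Q=P[m]; c=Q.mean(0); w,v=np.linalg.eigh(np.cov((Q-c)[:,:2].T)); print(c,v[:,1],"ang",np.arctan2(v[1,1],v[0,1]))
    # ring
    box=(np.s_[145:170,255:275] if n=="top" else np.s_[195:225,385:410])
    P=C[box].reshape(-1,3); m=(P[:,2]>0.012)&(P[:,2]<0.035); print("ring",m.sum(),P[m].mean(0),P[m].min(0),P[m].max(0))
    # spindle
    box=(np.s_[170:200,365:395] if n=="top" else np.s_[220:290,230:310])
d=np.load("pics/top0.npy");C=cloud("top",d)
P=C[178:198,370:392]; m=(P[...,2]>0.095)&(P[...,2]<0.112); print("spin",m.sum(),P[m].mean(0),P[m].min(0),P[m].max(0))
print((C[145:225:3,338:420:4,2]*1000).astype(int))
```

```text
top cam [0.3716 0.002  1.4538]
table z [array([ 0.3317, -0.0239, -0.0009]), array([ 0.7533,  0.3074, -0.0018]), array([ 0.6877, -0.0537, -0.0064]), array([ 0.5139, -0.4123, -0.0007])]
top n 261 zmax pct [0.0564 0.0614 0.0652]
[0.5657 0.1989 0.0611] [-0.9871  0.1601] ang 2.980799792443422
ring 36 [0.6573 0.1822 0.0208] [0.6101 0.1686 0.0121] [0.6807 0.2004 0.0291]
scene cam [ 1.1154 -0.5017  0.9975]
scene n 402 zmax pct [0.0529 0.0602 0.0642]
[0.5736 0.1946 0.0593] [-0.9933  0.1158] ang 3.025566614370061
ring 98 [0.648  0.186  0.0223] [0.6083 0.1687 0.0121] [0.6827 0.2021 0.0349]
spin 39 [ 0.5463 -0.2109  0.1051] [ 0.5345 -0.2196  0.0959] [ 0.5575 -0.2022  0.1115]
[[ -6  -1  -2   0  -3   1   0  -2   3  -5   0  -1  -1  -5  -4   0   0   2
    0   0   7]
 [  2   2  -5  -1   0   0  -9   3  -1   1   0   0  -1   0   4   0   1  -6
   -1   0   0]
 [  3   1  -3  -3   0  -3   1   2   1  -4   0   0  -6   3   3   0  -1   0
    6   4   1]
 [ -6  -4   0  -1  -3   2   0  -9  -1   0   4  -1  -4  68   0  -1  -3   0
    4   0   1]
 [  1   0   0  -1  -3   2  -1   1  -7  -5  68  71  80  88 100   1  -1  -
[... 1275 characters left out ...]
3   3  28   0   9   4   3   3   1   0   3   1   4  59  54   7
    0  -3  -8]
 [ -1  -6   1   0   8   1   8   7   5   7   6   0  60  58   8   2   0   4
    3   4   1]
 [  0  -4   1   0  -2  57   7  -1   2  61  55  45  -2   3   2  -7   1  -3
   -2   0   5]
 [  0   0  -4  -1  -5  59  55  57  25   0   3  -1   0  -2   3  -1   0   0
    0   5  12]
 [ -1  -4   5  -1   0  22  -2   0   5   5   1  -1  -3  -3   1  -4   0  -3
    5  -3   2]
 [ -3  -1  -4   0   6  -3   0   0   0  -1   5   0   0   3  -5  -4  -4  -1
    5  -3  -1]
 [  2   0  -1  -5  -6  -1  -1  -7   0   3   1   0  -7   0  -1   0  -1  -2
    0  -1   7]
 [  0   1   1  -2  -2  -5  -2  -5  -2  -2  -3   0  -6  -4   1   2  -3   4
   -4   6  -6]]
```

Run:
```python
from h import *
np.set_printoptions(precision=4,suppress=True)
d=np.load("pics/top0.npy");C=cloud("top",d)
P=C[150:195,340:412].reshape(-1,3); P=P[(P[:,2]>0.075)&(P[:,2]<0.25)]
# ransac plane
rng=np.random.default_rng(0);best=None
for _ in range(1000):
    a,b,c=P[rng.choice(len(P),3,False)]; n=np.cross(b-a,c-a); n/=np.linalg.norm(n)+1e-9
    m=abs((P-a)@n)<0.004
    if best is None or m.sum()>best.sum(): best=m
Q=P[best]; c0=Q.mean(0); n=np.linalg.svd(Q-c0)[2][2]; n*=np.sign(n[2])
print("plane",n,len(Q),len(P),"open angle",np.arccos(n[2]),"mixer yaw",np.arctan2(n[1],n[0]))
# box top rim corners z=.06
fl,fr,bl=onz("top",[[357.2,213.8],[404.3,201],[346.5,166.5]],0.06)
print("corners",fl,fr,bl,np.linalg.norm(fl-fr),np.linalg.norm(fl-bl),"yaw front",np.arctan2(-(fl-fr)[0],(fl-fr)[1]), "yaw left", np.arctan2(*(bl-fl)[[1,0]]))
# rim points: straight lines
B=C[160:220,338:415].reshape(-1,3); 
print("center", (fr+bl)/2)
# plane intersect z=.066 along m
m=np.arctan2(n[1],n[0]); ex=np.array([np.cos(m),np.sin(m)])
# point on plane at z=.066 : n.(p-c0)=0 -> horizontal x along ex
sx=c0[:2]@ex - (0.066-c0[2])*n[2]/np.hypot(n[0],n[1]); print("hinge along ex",sx)
for s in [[.5463,-.2109]]: print("spindle along ex",np.array(s)@ex,"(expect hinge-98)")
# pliers
img=cv2.imread("pics/top0.png")
X=np.load("pics/top_h.npy")
for n_ in("top","scene"):
    X=np.load(f"pics/{n_}_h.npy"); X=X[(X[:,3]<70)&(X[:,0]<0.62)]
    c=X.mean(0); side=(X[:,1]-0.199)+0.14*(X[:,0]-0.566)>0
    for s in(side,~side):
        q=X[s][:,:2]; cc=q.mean(0); v=np.linalg.svd(q-cc)[2][0]; v*=np.sign(v[0]); print(n_,"handle",len(q),cc,np.arctan2(v[1],v[0]),np.ptp((q-cc)@v))
```

```text
plane [0.7909 0.2151 0.5729] 899 1087 open angle 0.9607757204724645 mixer yaw 0.26550953576109604
corners [ 0.4566 -0.1461  0.06  ] [ 0.5029 -0.3063  0.06  ] [ 0.6173 -0.1083  0.06  ] 0.16678347007836633 0.16506847797685256 yaw front 0.2811406434956468 yaw left 0.23110141376597484
center [ 0.5601 -0.2073  0.06  ]
hinge along ex 0.5732135195890146
spindle along ex 0.471816692518156 (expect hinge-98)
top handle 34 [0.57   0.2178] -0.3335874416447649 0.06726672990573568
top handle 76 [0.5489 0.1776] 0.04830851647586484 0.11647917068219275
scene handle 110 [0.5561 0.2207] -0.32379814073452784 0.11768814270295128
scene handle 173 [0.5591 0.1776] 0.0638133096832014 0.12201070839770548
```

Run:
```python
from h import *
t=cv2.imread("pics/top0.png")[:,:,::-1]; s=cv2.imread("pics/scene0.png")[:,:,::-1]
a=cv2.resize(t[145:205,238:283],None,fx=9,fy=9,interpolation=cv2.INTER_CUBIC)
b=cv2.resize(s[150:220,350:410],None,fx=7.715,fy=7.715,interpolation=cv2.INTER_CUBIC)
H=min(len(a),len(b))
cv2.imwrite("pics/pl2.png",np.hstack([a[:H,:400],b[:H,:400]])[:,:,::-1])
```

```text
(no output)
```

View pics/pl2.png

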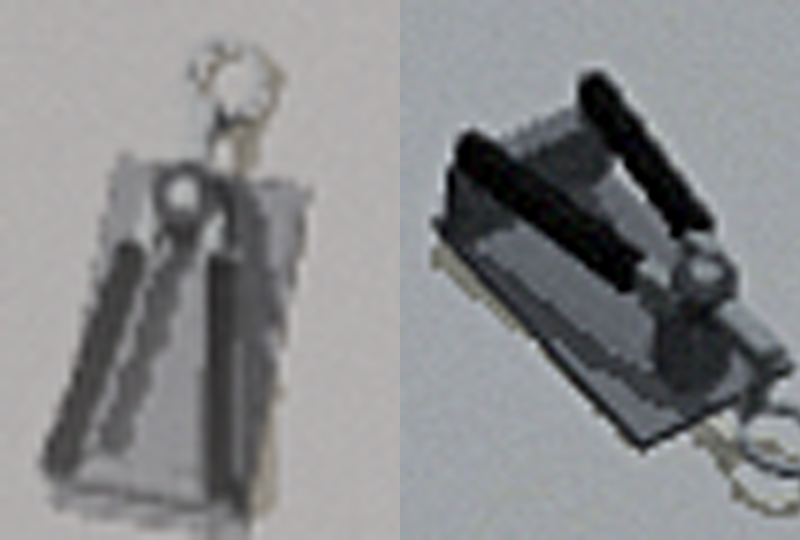

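Run:
```python
from h import *
np.set_printoptions(precision=4,suppress=True)
pv=tri([258.3,166.1],[389.5,185.3]); rg=tri([264.3,153.9],[399.5,207]); sp=onz("top",[[379.5,186.0]],.107)
print("pivot",pv,"ring",rg,"spindle",sp)
ring=onz("top",[[264.3,153.9]],.021)[0]; ring2=onz("scene",[[399.5,207]],.021)[0];print(ring,ring2)
v=pv[0]-ring; print("axis from ring/pivot",np.arctan2(-v[1],-v[0]),np.hypot(*v[:2]))
for y in(-.135,):
    u=np.array([np.cos(y),np.sin(y)])
    print("grip from pivot",pv[0][:2]-.055*u,"from ring",ring[:2]-.108*u)
X=np.vstack([np.load(f"pics/{n}_h.npy") for n in("top","scene")]);X=X[(X[:,3]<70)&(X[:,0]<0.62)]
u=np.array([np.cos(-.135),np.sin(-.135)]);w=np.array([-u[1],u[0]]); g=pv[0][:2]-.055*u
s=(X[:,:2]-g)@u; l=(X[:,:2]-g)@w; m=abs(s)<.012; print("lateral at grip",np.percentile(l[m],[2,50,98]),np.median(l[m&(l>0)]),np.median(l[m&(l<0)]))
# other objects top
s=sense(); print(s["tool_pos"])
for nm,p,z in(("jar",(312,155),.06),("cup",(309,213),.045),("bottle",(441,160),.14)): print(nm,onz("top",[p],z))
```

```text
pivot (array([0.6125, 0.1921, 0.0638]), np.float64(0.0013853923160172187)) ring (array([0.6655, 0.1804, 0.0222]), np.float64(0.0072648898173373454)) spindle [[ 0.5464 -0.2139  0.107 ]]
[0.6633 0.1778 0.021 ] [0.667  0.1845 0.021 ]
axis from ring/pivot -0.27413480002685076 0.052702313216448984
grip from pivot [0.558  0.1995] from ring [0.5563 0.1923]
lateral at grip [-0.0276 -0.0185  0.0253] 0.020409300365840315 -0.0235293710469887
[0.2887 0.5816 0.2396]
jar [[0.6547 0.0101 0.06  ]]
cup [[0.4573 0.0164 0.045 ]]
bottle [[ 0.6316 -0.4104  0.14  ]]
```

The cover plane fit gives an opening of 0.96 rad, a mixer yaw of about 0.265, the spindle at (0.546,-0.213), and the pliers' grip at about (0.558,0.198) with yaw -0.135. I'll push the left prong down along its arc with the fingers closed.

```bash
cat >> h.py <<'E'
from scipy.spatial.transform import Rotation as Rn
def go(targets,yaw=None):
    s=sense(); R=Rn.from_euler("xyz",s["tcp_rot"]).as_matrix(); p=s["tool_pos"]
    for t in np.atleast_2d(targets): print("shift",np.round(R.T@(t-p)/.25,4), "mm",np.round(1000*(t-p),1))
    if yaw is not None: print("twist",round(-((yaw-s["tcp_rot"][2]+np.pi)%(2*np.pi)-np.pi)/(np.pi/2),4))
def push(a,r,gap=0):
    m=.263; ex=np.array([np.cos(m),np.sin(m),0]); ey=np.array([-ex[1],ex[0],0])
    H=np.array([.5464,-.2125,.06])+.098*ex
    return H+(-r*np.cos(a)+.006*np.sin(a)+.0075)*ex+.055*ey+np.array([0,0,r*np.sin(a)+.006*np.cos(a)+.022+gap])
E
python3 -c "
from h import *
print(push(.961,.125,.03)); go([[.43,.22,.27],push(.961,.125,.03)],1.834)"
```

```text
[ 0.56959698 -0.14929597  0.21790679]
shift [-1.0447  1.1493 -0.1191] mm [ 141.3 -361.6   30.4]
shift [-2.1191  2.3062  0.0918] mm [ 280.9 -730.9  -21.7]
twist -0.4609
```

```bash
python3 -m creep '[[1,-0.35,0.38,-0.1,-0.2],[1,-0.7,0.8,-0.15,-0.46],[1,-0.9,0.98,-0.15,-0.46],[1,-0.9,0.98,-0.15,-0.46],[1,-0.9,0.98,-0.15,-0.46],[1,-0.9,0.98,-0.15,-0.46],[1,-0.9,0.98,-0.15,-0.46],[1,-0.9,0.98,-0.15,-0.46],[1,-0.9,0.98,-0.15,-0.46]]'; python3 -c "
from h import *
go([push(.961,.125,.06),push(.961,.125,.03)],1.834)"
```

```text
time_s: 1.0
tool_pos: [0.4085, 0.2712, 0.2781]
tcp_rot: [-3.141, -0.0, 1.83]
force: [-0.5, 0.5, -0.4]
gripper_width: 0.0256
shift [-1.7909  0.191   0.1201] mm [ 161.1 -420.4  -30.2]
shift [-1.7909  0.191   0.2401] mm [ 161.1 -420.4  -60.2]
twist -0.0023
```

```bash
python3 -m creep '[[1,-0.98,0.1,0,0],[1,-0.98,0.1,0,0],[1,-0.98,0.1,0,0],[1,-0.98,0.1,0,0],[1,-0.98,0.1,0,0],[1,-0.98,0.1,0,0],[1,-0.98,0.1,0,0],[1,-0.98,0.1,0,0]]'; python3 -c "
from h import *
go([push(.961,.125,.06),push(.961,.125,.03)],1.834)"
```

```text
time_s: 1.8
tool_pos: [0.4955, 0.0446, 0.2778]
tcp_rot: [-3.141, -0.002, 1.837]
force: [0.1, -0.3, 0.7]
gripper_width: 0.0007
shift [-0.8264  0.0818  0.1181] mm [  74.1 -193.9  -29.9]
shift [-0.8266  0.0818  0.2381] mm [  74.1 -193.9  -59.9]
twist 0.0022
```

```bash
python3 -m creep '[[1,-0.82,0.08,0.02,0],[1,-0.82,0.08,0.02,0],[1,-0.82,0.08,0.02,0],[1,-0.82,0.08,0.02,0],[1,-0.82,0.08,0.02,0],[1,-0.825,0.082,0.1,0],[1,-0.825,0.082,0.18,0],[1,-0.825,0.082,0.18,0],[1,-0.825,0.082,0.18,0]]'
python3 - <<'E'
from h import *
p,d=snapshot("scene"); crop(p,190,150,340,310,4.5,"pics/c1.png")
go([push(a,r) for a,r in((.961,.125),(.88,.127),(.8,.128),(.7,.13),(.6,.132),(.5,.134),(.4,.136),(.3,.138),(.2,.14),(.1,.14),(0,.14))],1.834)
E
```

```text
time_s: 2.7
tool_pos: [0.5696, -0.1498, 0.2333]
tcp_rot: [3.142, -0.001, 1.836]
force: [0.2, 0.9, 0.6]
gripper_width: 0.0006
shift [ 0.0048 -0.0005  0.1846] mm [ -0.4   1.2 -46.2]
shift [ 0.0049 -0.039   0.2014] mm [ -9.7  -1.3 -50.4]
shift [ 0.005  -0.0734  0.2241] mm [-17.9  -3.6 -56.1]
shift [ 0.005  -0.1162  0.2547] mm [-28.3  -6.4 -63.7]
shift [ 0.0051 -0.1562  0.2901] mm [-37.9  -9.  -72.6]
shift [ 0.0052 -0.1929  0.3299] mm [-46.8 -11.3 -82.6]
shift [ 0.0052 -0.2258  0.374 ] mm [-54.7 -13.5 -93.6]
shift [ 0.0052 -0.2544  0.4218] mm [ -61.6  -15.3 -105.5]
shift [ 0.0053 -0.2783  0.4731] mm [ -67.3  -16.9 -118.4]
shift [ 0.0053 -0.2891  0.528 ] mm [ -69.9  -17.6 -132.1]
shift [ 0.0053 -0.2944  0.5838] mm [ -71.2  -17.9 -146.1]
twist 0.001
```

View pics/c1.png

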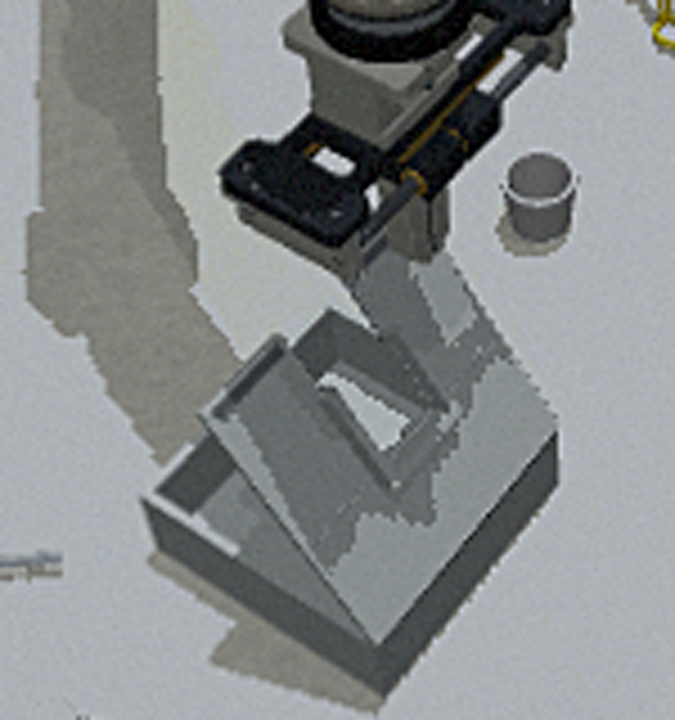

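The fingers are above the left prong (crop (420,250)) and clear of the front lip. I start the descent along the arc.

```bash
python3 -m creep '[[1,0.005,0,0.12,0],[1,0.005,0,0.17,0],[1,0.005,-0.01,0.19,0],[1,0.005,-0.039,0.205,0],[1,0.005,-0.055,0.216,0],[1,0.005,-0.073,0.228,0],[1,0.005,-0.073,0.228,0]]'
python3 - <<'E'
from h import *
go([push(a,r) for a,r in((.8,.128),(.7,.13),(.6,.132),(.5,.134),(.4,.136),(.3,.138),(.2,.14),(.1,.14),(0,.14))],1.834)
E
```

```text
time_s: 3.45
tool_pos: [0.5504, -0.1564, 0.1763]
tcp_rot: [-3.141, 0.0, 1.832]
force: [1.2, 0.6, 1.1]
gripper_width: 0.0003
shift [ 0.0077  0.0086 -0.0068] mm [1.6 2.4 1.7]
shift [ 0.0076 -0.0341  0.0239] mm [-8.7 -0.4 -6. ]
shift [ 0.0076 -0.0741  0.0593] mm [-18.4  -3.  -14.8]
shift [ 0.0075 -0.1107  0.0993] mm [-27.2  -5.3 -24.8]
shift [ 0.0074 -0.1435  0.1434] mm [-35.2  -7.5 -35.8]
shift [ 0.0074 -0.172   0.1913] mm [-42.1  -9.3 -47.8]
shift [ 0.0074 -0.1958  0.2426] mm [-47.8 -10.9 -60.6]
shift [ 0.0073 -0.2065  0.2976] mm [-50.4 -11.6 -74.4]
shift [ 0.0073 -0.2117  0.3534] mm [-51.6 -11.9 -88.3]
twist -0.0014
```

```bash
python3 -m creep '[[1,0.005,-0.02,0.02,0],[1,0.005,-0.05,0.04,0],[1,0.005,-0.074,0.06,0],[1,0.005,-0.074,0.065,0]]'
python3 - <<'E'
from h import *
p,d=snapshot("scene"); crop(p,190,150,340,310,4.5,"pics/c2.png")
go([push(a,r) for a,r in((.6,.132),(.5,.134),(.4,.136),(.3,.138),(.2,.14),(.1,.14),(0,.14))],1.834)
E
```

```text
time_s: 3.85
tool_pos: [0.531, -0.16, 0.1591]
tcp_rot: [-3.138, -0.001, 1.832]
force: [0.1, 0.5, 2.4]
gripper_width: 0.0004
shift [ 0.0007  0.0035 -0.0097] mm [0.8 0.4 2.4]
shift [ 0.0006 -0.033   0.0304] mm [-8.  -2.  -7.6]
shift [ 0.0005 -0.0656  0.0746] mm [-16.   -4.1 -18.6]
shift [ 0.0004 -0.094   0.1226] mm [-22.8  -6.  -30.6]
shift [ 0.0003 -0.1176  0.1739] mm [-28.6  -7.5 -43.4]
shift [ 2.000e-04 -1.282e-01  2.290e-01] mm [-31.2  -8.2 -57.1]
shift [ 1.000e-04 -1.332e-01  2.848e-01] mm [-32.4  -8.6 -71.1]
twist -0.0013
```

View pics/c2.png

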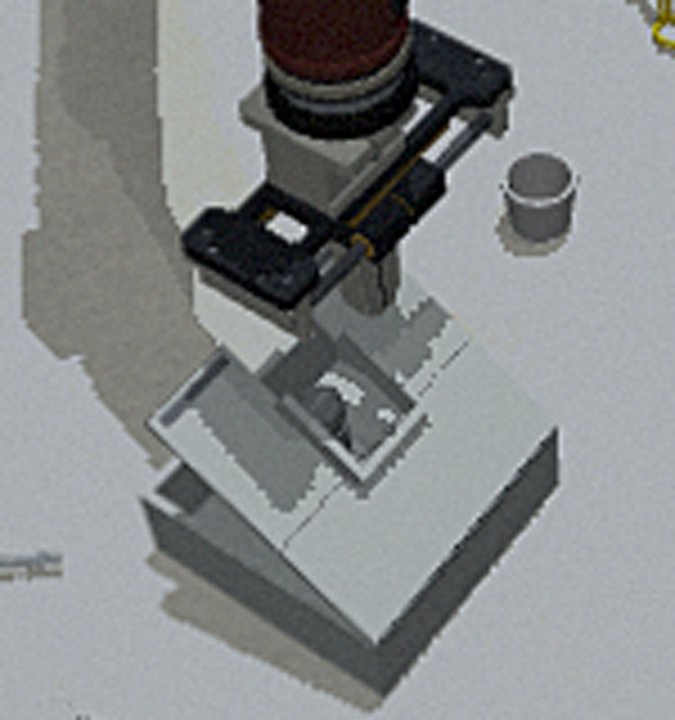

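The cover follows the fingers and is down to about 0.55 rad, and the spindle shows in the slot at (330,405). I continue to closed.

```bash
python3 -m creep '[[1,0,-0.033,0.035,0],[1,0,-0.065,0.078,0],[1,0,-0.094,0.125,0],[1,0,-0.117,0.175,0],[1,0,-0.125,0.225,0],[1,0,-0.128,0.26,0],[1,0,-0.13,0.28,0],[1,0,-0.13,0.29,0],[1,0,-0.13,0.295,0]]'
python3 - <<'E'
from h import *
go([push(0,.14)],1.834); print(sense()["force"])
E
```

```text
time_s: 4.8
tool_pos: [0.5007, -0.168, 0.088]
tcp_rot: [-3.139, -0.001, 1.832]
force: [-6.1, 0.1, 23.4]
gripper_width: 0.0006
shift [ 0.0006 -0.0078 -0.    ] mm [-1.9 -0.4  0. ]
twist -0.0011
[-6.10441693  0.13141502 23.3992042 ]
```

23 N at a tip height of 66 mm means the cover is on its stop. I lift off and check.

```bash
python3 -m creep '[[1,0,0,-0.1,0],[1,0,0,-0.3,0],[1,0.3,0,-0.5,0],[0,0.6,0,-0.6,0],[-0.5,0.9,0,-0.6,0.1],[-1,0.98,0.3,-0.6,0.25],[-1,0.98,0.3,-0.6,0.25],[-1,0.98,0.3,-0.6,0.25],[-1,0.98,0.3,-0.6,0.25],[-1,0.98,0.3,-0.6,0.25],[-1,0.98,0.3,-0.6,0.25]]'
python3 - <<'E'
from h import *
np.set_printoptions(precision=4,suppress=True)
p,d=snapshot("scene"); crop(p,200,170,330,310,4,"pics/c3.png")
C=cloud("scene",d)[170:310,200:330].reshape(-1,3); m=.263; ex=np.array([np.cos(m),np.sin(m)]); ey=np.array([-ex[1],ex[0]])
q=C[:,:2]-np.array([.5464,-.2125]); a=q@ex; b=q@ey
for s in(1,-1):
    k=(a>-.06)&(a<.09)&(s*b>.032)&(s*b<.08)&(C[:,2]>.04)&(C[:,2]<.12); print(s,k.sum(),np.median(C[k,2]),np.polyfit(a[k],C[k,2],1))
go([[.558,.1985,.17],[.558,.1985,.057]],1.436)
p,d=snapshot("top"); crop(p,230,130,420,230,4,"pics/c3t.png")
E
```

```text
time_s: 5.9
tool_pos: [0.51, 0.0864, 0.2358]
tcp_rot: [-3.14, 0.002, 1.438]
force: [0.3, -1.7, -0.6]
gripper_width: 0.0599
1 816 0.06558653177776597 [-0.0013  0.0656]
-1 1006 0.06538560094167051 [0.0032 0.0653]
shift [0.4715 0.1302 0.2626] mm [ 47.9 112.4 -65.9]
shift [0.4721 0.1307 0.7146] mm [  47.9  112.4 -178.9]
twist 0.0006
```

View pics/c3.png

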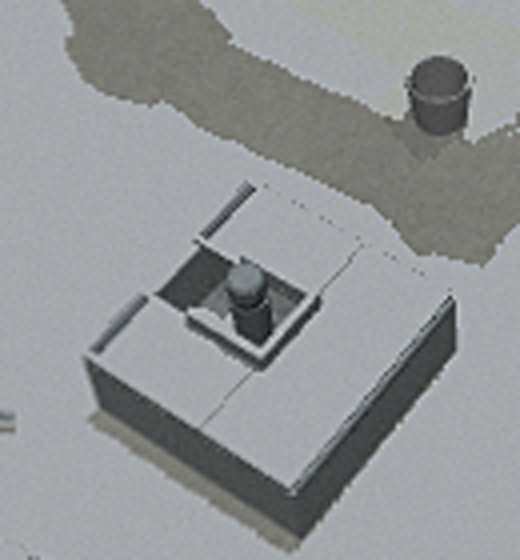

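View pics/c3t.png

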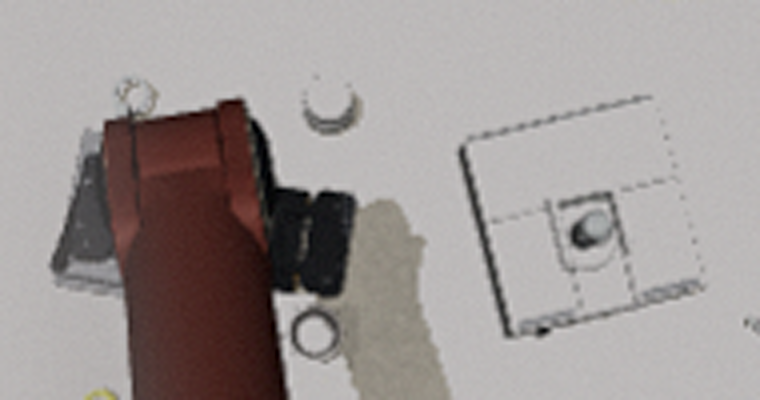

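The cover is closed: both prongs are level at 65.5 mm and the spindle stands in the slot (scene crop (248,290)). Next, the approach to the pliers.

```bash
python3 -m creep '[[-1,0.15,0.04,0,0],[-1,0.3,0.09,0,0],[-1,0.472,0.131,0.1,0],[-1,0.472,0.131,0.26,0],[-1,0.472,0.131,0.26,0],[-1,0.472,0.131,0.26,0]]'
python3 - <<'E'
from h import *
np.set_printoptions(precision=4,suppress=True)
p,d=snapshot("scene"); crop(p,330,100,430,230,5,"pics/g1.png")
go([[.558,.1985,.08],[.558,.1985,.057]],1.436)
E
```

```text
time_s: 6.6
tool_pos: [0.5584, 0.1985, 0.171]
tcp_rot: [-3.14, 0.002, 1.437]
force: [0.3, -0.8, 0.7]
gripper_width: 0.093
shift [-0.0015 -0.0061  0.3697] mm [ -1.4  -0.2 -92.4]
shift [-0.0014 -0.0062  0.4617] mm [  -1.4   -0.2 -115.4]
twist 0.0003
```

View pics/g1.png

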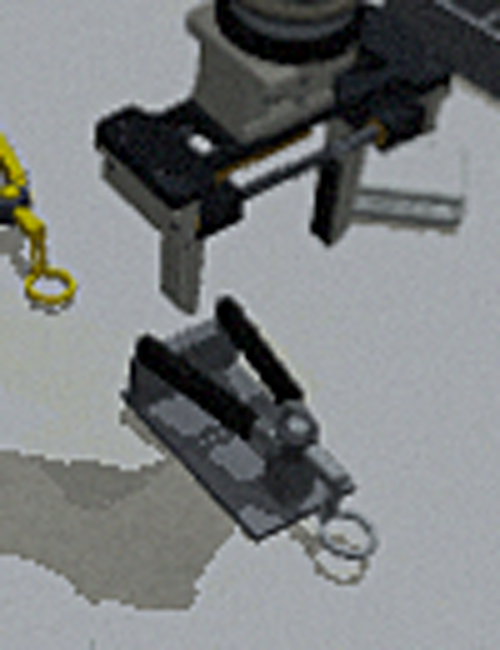

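The open fingers are aligned over the black handles. I descend and check before closing.

```bash
python3 -m creep '[[-1,0,-0.006,0.15,0],[-1,0,-0.006,0.3,0],[-1,0,-0.006,0.4,0],[-1,0,-0.006,0.46,0],[-1,0,-0.006,0.46,0],[-1,0,-0.006,0.46,0]]'
python3 - <<'E'
from h import *
np.set_printoptions(precision=4,suppress=True)
p,d=snapshot("scene"); crop(p,330,100,430,230,5,"pics/g2.png")
go([[.558,.1985,.057]],1.436)
E
```

```text
time_s: 7.25
tool_pos: [0.5587, 0.2004, 0.0582]
tcp_rot: [3.138, -0.001, 1.438]
force: [0.9, 0.2, -0.3]
gripper_width: 0.0929
shift [-0.0093 -0.0021  0.0059] mm [-0.8 -2.2 -1.5]
twist 0.0016
```

View pics/g2.png

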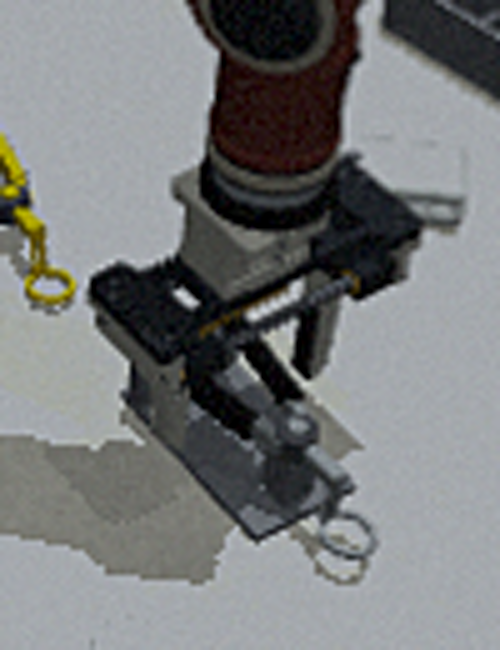

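The fingers straddle the handles and nothing is touched. I squeeze.

```bash
python3 -m creep '[[1,-0.009,0,0.005,0],[1,-0.009,0,0.005,0],[1,-0.009,0,0.005,0],[1,-0.009,0,0.005,0],[1,-0.009,0,0.005,0],[1,-0.009,0,0.005,0],[1,-0.009,0,0.005,0],[1,-0.009,0,0.005,0],[1,-0.009,0,0.005,0],[1,-0.009,0,0.005,0],[1,-0.009,0,0.005,0],[1,-0.009,0,0.005,0]]'
python3 - <<'E'
from h import *
np.set_printoptions(precision=4,suppress=True)
p,d=snapshot("scene"); crop(p,330,100,430,230,5,"pics/g3.png")
s=sense();print(s["force"],s["torque"],s["gripper_width"]);go([[.558,.1985,.057]],1.436)
E
```

```text
time_s: 8.5
tool_pos: [0.5564, 0.1995, 0.0551]
tcp_rot: [-3.141, -0.001, 1.44]
force: [-2.8, 2.4, 3.8]
gripper_width: 0.0346
[-3.1143  2.8058  3.5954] [0.5728 0.5651 0.0388] 0.034486672284553765
shift [-0.0028  0.0066 -0.0078] mm [ 1.6 -0.9  2. ]
twist 0.0028
```

View pics/g3.png

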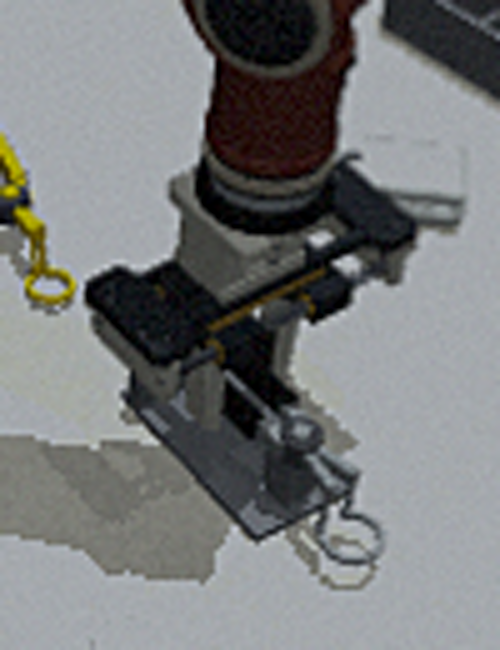

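The width is 35 mm, so the handles are at the stop, and the ring is open at crop (350,537). I lift gently.

```bash
python3 -m creep '[[1,0,0,-0.02,0],[1,0,0,-0.06,0],[1,0,0,-0.12,0],[1,0,0,-0.2,0],[1,0,0,-0.28,0],[1,0,0,-0.36,0],[1,0,0,-0.44,0],[1,0,0,-0.5,0],[1,0,0,-0.54,0],[1,0,0,-0.56,0],[1,0,0,-0.56,0],[1,0,0,-0.56,0]]'
python3 - <<'E'
from h import *
np.set_printoptions(precision=4,suppress=True)
p,d=snapshot("scene"); crop(p,330,80,430,220,5,"pics/g4.png")
p,d=snapshot("top"); crop(p,230,120,310,220,5,"pics/g4t.png");cv2.imwrite("pics/top4.png",p[:,:,::-1])
s=sense();print(s["tool_pos"],s["tcp_rot"],s["force"],s["torque"],s["gripper_width"])
E
```

```text
time_s: 9.75
tool_pos: [0.5563, 0.1985, 0.1941]
tcp_rot: [-3.14, 0.001, 1.44]
force: [-1.7, 0.6, -2.3]
gripper_width: 0.0346
[0.5562 0.1986 0.1939] [-3.1398  0.0011  1.4399] [-0.5185 -0.3409 -2.1413] [0.0264 0.0679 0.0127] 0.03418629281831337
```

View pics/g4.png

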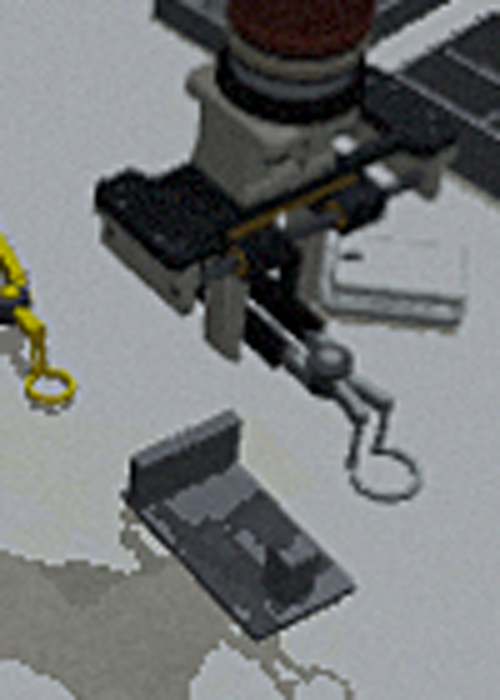

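View pics/g4t.png

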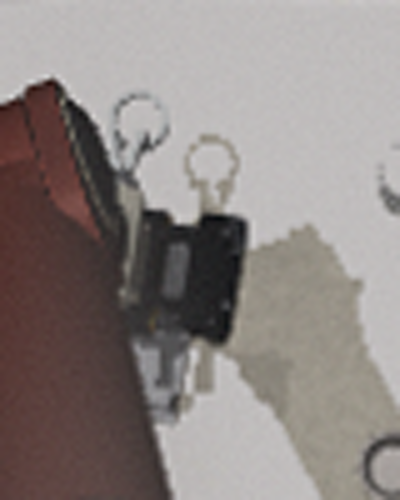

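The pliers are held and the ring is spread: scene (407.4,175), top (258,144.6). I measure the ring and then transfer at height.

Run:
```python
from h import *
np.set_printoptions(precision=4,suppress=True)
s=sense(); r,e=tri([258,144.6],[407.4,175]); print("ring",r,e)
print(onz("top",[[258,144.6]],.158),onz("scene",[[407.4,175]],.158))
y=s["tcp_rot"][2]-np.pi/2; u=np.array([np.cos(y),np.sin(y)]); print("expected",s["tool_pos"][:2]+.108*u,s["tool_pos"][2]-.036)
# spindle: top end centre in both closed pics
sp,e=tri([379.0,187.2],[262,236.5]); print("spindle",sp,e)
sp=np.array([.5464,-.2125]); off=.108*u
go([[*(sp-off),.1941+.01]],None)
```

```text
ring [0.6675 0.1844 0.1563] 0.005442123934394205
[[0.6652 0.1821 0.158 ]] [[0.6698 0.1855 0.158 ]]
expected [0.6633 0.1845] 0.1579134112956322
spindle [ 0.5439 -0.2091  0.1091] 0.006584606127424681
shift [-1.6355 -0.2563 -0.0385] mm [-116.9 -397.    10.2]
```

```bash
python3 -m creep '[[1,-0.03,0,-0.02,0],[1,-0.1,-0.02,-0.03,0],[1,-0.2,-0.03,-0.04,0],[1,-0.31,-0.05,-0.04,0],[1,-0.42,-0.07,-0.04,0],[1,-0.53,-0.09,-0.04,0],[1,-0.64,-0.1,-0.04,0],[1,-0.74,-0.12,-0.04,0],[1,-0.82,-0.13,-0.04,0],[1,-0.85,-0.135,-0.04,0],[1,-0.85,-0.135,-0.04,0]]' && python3 -m creep '[[1,-0.05,-0.01,0,0],[1,-0.15,-0.025,0,0],[1,-0.27,-0.04,0,0],[1,-0.4,-0.06,0,0],[1,-0.52,-0.08,0,0],[1,-0.63,-0.1,0,0],[1,-0.72,-0.11,0,0],[1,-0.77,-0.118,0,0],[1,-0.785,-0.121,0,0],[1,-0.785,-0.121,0,0],[1,-0.785,-0.121,0,0],[1,-0.785,-0.121,0,0]]'
python3 - <<'E'
from h import *
np.set_printoptions(precision=4,suppress=True)
p,d=snapshot("scene"); crop(p,210,170,310,290,5,"pics/m1.png"); cv2.imwrite("pics/m1s.png",p[:,:,::-1])
p,d=snapshot("top"); crop(p,330,130,430,230,6,"pics/m1t.png")
s=sense();print(s["tool_pos"],s["tcp_rot"],s["force"],s["torque"],s["gripper_width"])
E
```

```text
time_s: 10.95
tool_pos: [0.4953, -0.0088, 0.2051]
tcp_rot: [3.142, 0.0, 1.437]
force: [0.6, 0.2, -2.3]
gripper_width: 0.0348
time_s: 12.15
tool_pos: [0.4405, -0.1966, 0.2049]
tcp_rot: [3.142, -0.001, 1.443]
force: [-0.1, 0.6, -2.0]
gripper_width: 0.0345
[ 0.4403 -0.197   0.2049] [-3.1415 -0.0004  1.4419] [-1.4351  0.753  -2.1359] [0.092  0.0272 0.0149] 0.034416586782342606
```

View pics/m1.png

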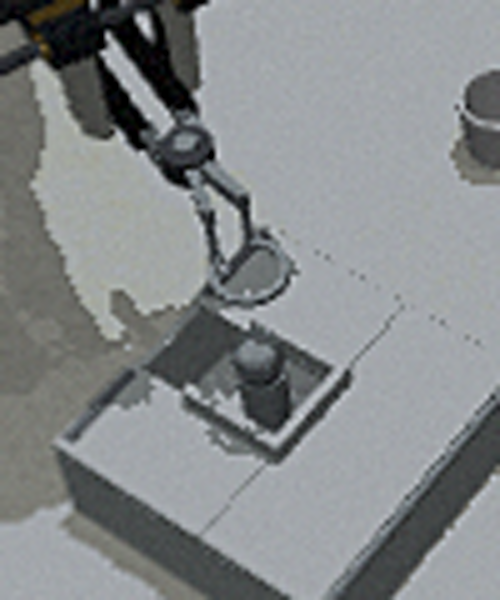

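View pics/m1t.png

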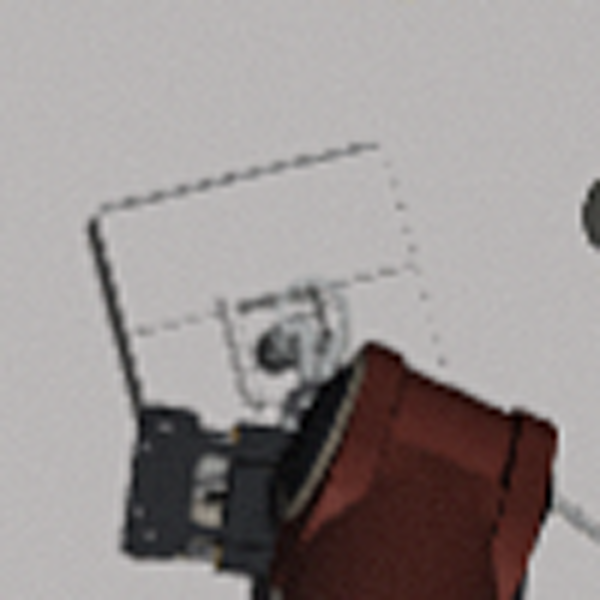

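The ring is above the spindle region: scene crop (250,270), spindle end at (257,360). I lower it to just over the spindle's end, where ring and spindle are nearly coplanar, to compare them accurately.

```bash
python3 -m creep '[[1,0,0,0.05,0],[1,0,0,0.1,0],[1,0,0,0.15,0],[1,0,0,0.185,0],[1,0,0,0.195,0],[1,0,0,0.195,0],[1,0,0,0.195,0],[1,0,0,0.195,0]]'
python3 - <<'E'
from h import *
np.set_printoptions(precision=4,suppress=True)
p,d=snapshot("scene"); crop(p,240,215,290,265,12,"pics/m2.png"); np.save("pics/m2d.npy",d); cv2.imwrite("pics/m2s.png",p[:,:,::-1])
p,d=snapshot("top"); crop(p,355,165,405,215,12,"pics/m2t.png"); np.save("pics/m2td.npy",d)
s=sense();print(s["tool_pos"],s["tcp_rot"],s["force"],s["torque"],s["gripper_width"])
E
```

```text
time_s: 13.05
tool_pos: [0.4403, -0.1982, 0.1567]
tcp_rot: [3.14, 0.0, 1.44]
force: [0.6, 0.1, -1.6]
gripper_width: 0.0345
[ 0.4402 -0.1982  0.1566] [3.1407 0.0003 1.4399] [-0.5749  0.2857 -2.064 ] [0.0449 0.0351 0.0155] 0.03454607505318784
```

View pics/m2.png

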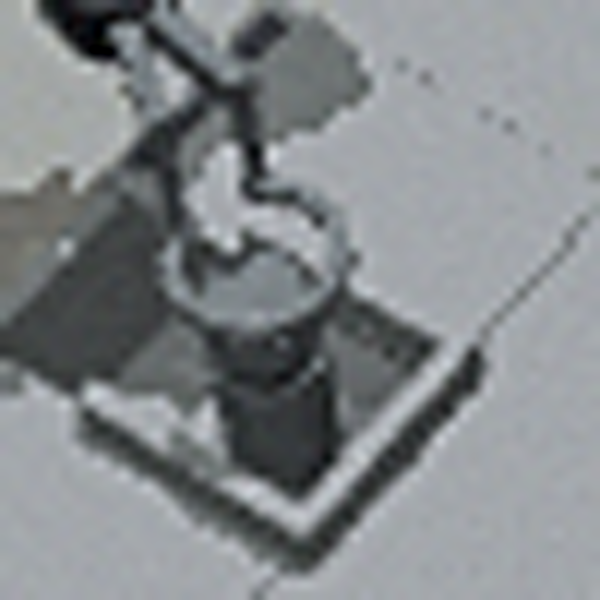

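View pics/m2t.png

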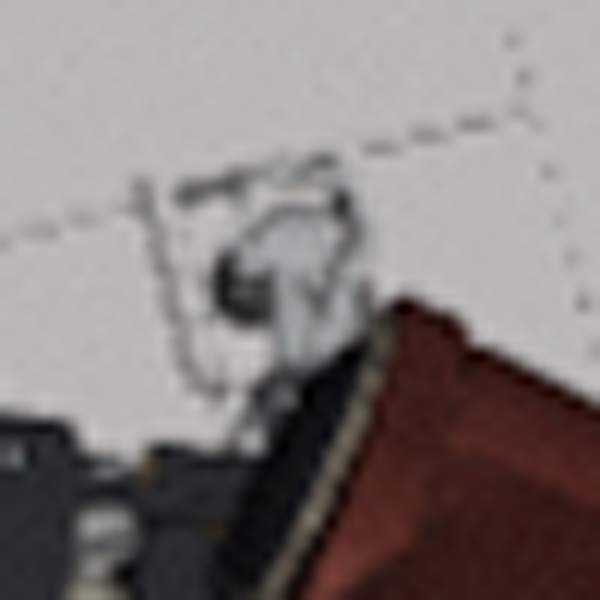

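Run:
```python
from h import *
p=cv2.imread("pics/m1s.png")[:,:,::-1]; t=cv2.imread("pics/top4.png")[:,:,::-1]
a=cv2.resize(p[225:265,245:285],None,fx=10,fy=10,interpolation=cv2.INTER_CUBIC)
b=cv2.resize(t[168:208,360:400],None,fx=10,fy=10,interpolation=cv2.INTER_CUBIC)
cv2.imwrite("pics/sp.png",np.hstack([a,b])[:,:,::-1])
g=p[...].mean(2)
for v in range(236,256): print(v,g[v,252:276].astype(int))
g=t.mean(2); print()
for v in range(180,196): print(v,g[v,368:390].astype(int))
```

```text
236 [ 68  69  67  60  66  62  72  73  75  75  76 126 109 178 174 169 167 165
 165 166 167 164 166 170]
237 [ 63  69  70  63  69  72  75  74  77  78  82  76  72  98 153 183 174 173
 169 167 169 165 165 162]
238 [ 66  70  68  65  62  67  75 135 143  84  79  78  80  76  61  93 151 179
 171 170 163 169 168 170]
239 [ 68  66  61  64  56  74 133 134 137 133 135 137  79  53  62  67  59 123
 185 176 171 171 165 165]
240 [ 63  64  66  82  76 106 135 137 132 128 132 140 125  58  51  76  69  63
  61 118 178 175 172 169]
241 [ 67  58  81 108  95  98 128 138 127 129 133 111  98  51  44  65  73  72
  70  60  94 151 178 172]
242 [ 62  81 106 105  68  68  95 106 104 107 102  90  71  45  52 112  83  67
  95  67  60  66  91 153]
243 [ 84 105 102 105 109  47  51  81  82  89  72  87  46  41  67 113 103  97
  80  78  72  69  63  57]
244 [105 100 107 104 107  71  50  52  55  52  55  56  52  33  77  86 103 106
 103  89  59  87  68  54]
245 [121 104 100 120 105  87  61  56  54  56  50  59  28  42 125  74 102 102
 105 103 107  84  60 152]
246 [111 101 101 102 119 109  75  42  32  38  42  15  44  95  44  64 1
[... 1780 characters left out ...]
0 121 167 150 121
 175 190 190 190]
189 [157 148 190 174 127  32  64  90  81  82 106 121 130 133 146 179 146 101
 166 191 186 191]
190 [164 141 185 192 144  52  36  46  57  47  55 100 134 148 179 194 149 101
 160 183 181 189]
191 [177 132 157 180 154 125  71  47  55  95 124 147 160 179 194 179 168 116
 138 186 187 192]
192 [192 163 153 184 181 186 153 132 139 175 197 194 192 194 188 170 180 148
 119 169 188 191]
193 [192 157 150 190 189 193 194 193 196 194 190 189 190 192 177 178 194 160
 133 164 184 190]
194 [192 161 143 180 187 184 190 189 189 190 191 191 191 186 166 176 192 169
 171 193 191 189]
195 [191 175 133 160 178 172 192 192 190 190 190 188 175 169 179 193 189 190
 181 186 188 189]
```

View pics/sp.png

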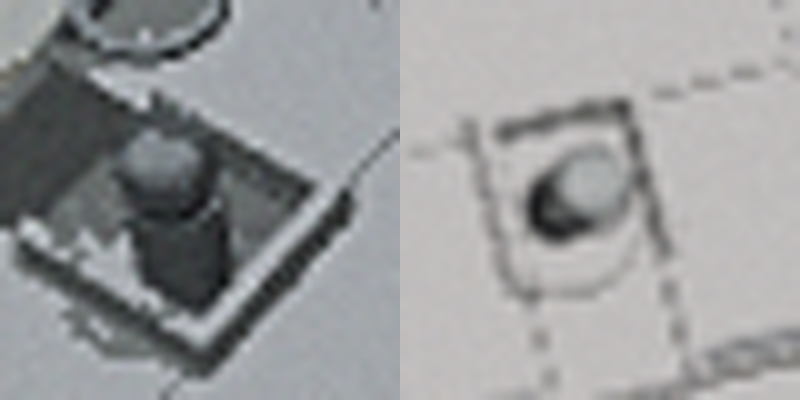

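Run:
```python
from h import *
np.set_printoptions(precision=4,suppress=True)
print("spindle top/scene",onz("top",[[379.0,186.0]],.107),onz("scene",[[260.7,240.5]],.107),tri([379,186],[260.7,240.5]))
s=sense(); rz=s["tool_pos"][2]-.036; print("ring scene",onz("scene",[[260.7,235.96]],rz),rz)
y=s["tcp_rot"][2]-np.pi/2; print("kin",s["tool_pos"][:2]+.108*np.array([np.cos(y),np.sin(y)]))
p=cv2.imread("pics/m2s.png").mean(2)
for v in range(228,246): print(v,p[v,250:274].astype(int))
d=np.load("pics/m2d.npy"); C=cloud("scene",d)[226:246,248:276].reshape(-1,3); k=(C[:,2]>.11)&(C[:,2]<.13); print(k.sum(),C[k].mean(0),C[k].min(0),C[k].max(0))
```

```text
spindle top/scene [[ 0.5464 -0.2122  0.107 ]] [[ 0.5522 -0.2153  0.107 ]] (array([ 0.5475, -0.2132,  0.0998]), np.float64(0.0004963686104155292))
ring scene [[ 0.5497 -0.2117  0.1206]] 0.12060169736739304
kin [ 0.5473 -0.2123]
228 [ 74  47  36  51  74 120 109 172 180 185  81  32 186 172 169 169 165 166
 168 169 167 168 168 166]
229 [102  88  93  54  41 109 105 170 174 185  96  36 114 166 172 173 171 166
 163 167 168 168 166 165]
230 [117 110 111  67  44 112 173 171 171 181  47  99 137 137 130 153 161 172
 168 170 167 167 168 165]
231 [ 62  97 112  84  45 145 178 169 171 175 101  38  68  58  54 132 127 163
 174 165 167 164 167 170]
232 [ 64  66  85  83  43  89 180 170 166 172 180 177 181 141 141  88 104 127
 146 170 169 169 165 167]
233 [ 60  66  64  80  46  81 122 176 168 170 178 174 181 173 178 179  56 134
 144 173 171 164 169 167]
234 [ 68  71  65  73  81  87 109 185 176 178  87 149 177 174 172 175 173 141
 122 175 170 166 167 166]
235 [ 66  60  61  63 144  74  56  58 149 192  70  56  86 143 174 172 177 151
 122 165 171 168 165 165]
236 [ 64  62  63 122 157  62  62  57  65  72  62 
[... 361 characters left out ...]
]
240 [ 68  65  65  60  72 112 138 136 135 136 133 127 126 129 138 146  93  51
  71  66  66 119 180 173]
241 [ 71  66  65  61  86  57  82 136 141 137 146 164 139 146 110  64  44  61
  74  72  67  62  93 154]
242 [ 63  62  65  82 104 110  74  60  69  91 115 109  95  50  42  45  53 111
  78  66  99  68  69  67]
243 [ 70  61  82 106 102 102 112  50  42  78  64  64  44  97  49  47  63 111
 108  98  75  79  69  67]
244 [ 57  86 106 104 101 102 104  73  50  56  59  55  54  54  48  34  77  90
 108 106 107 101  51  85]
245 [ 84 106 106 102 112 119 107  79  61  52  57  57  61  58  35  43 129  66
 104 105 104 105 107  79]
78 [ 0.5529 -0.2125  0.1234] [ 0.531  -0.2315  0.1185] [ 0.5702 -0.1927  0.1296]
```

Run:
```python
from h import *
np.set_printoptions(precision=4,suppress=True)
c=cv2.imread("pics/c3.png"); s=cv2.resize(c,(130,140),interpolation=cv2.INTER_AREA).mean(2)
for v in range(232,252): print(v,s[v-170,250-200:274-200].astype(int))
cv2.imwrite("pics/c3z.png",cv2.resize(c[230:340,190:310],None,fx=5,fy=5,interpolation=cv2.INTER_CUBIC))
```

```text
232 [ 65  62  86 143 172 178 173 169 169 169 173 170 170 168 169 168 171 168
 166 168 165 167 168 169]
233 [ 65  61  57  67  94 168 180 176 174 172 170 173 173 169 168 168 169 166
 169 166 168 167 167 171]
234 [ 66  69  63  61  60  66 132 172 184 172 102 138 170 171 173 168 170 168
 168 166 167 168 167 169]
235 [ 68  69  71  65  65  58  63  67 141 170  88  93 111 156 170 172 168 169
 170 169 168 168 166 167]
236 [ 70  69  68  65  66  66  61  58  96 127 122 122 130 117 112 167 174 175
 173 170 169 169 169 167]
237 [ 71  70  69  70  67  66  65  93 122 128 133 135 137 131 126 105 144 176
 176 174 171 170 169 170]
238 [ 69  70  67  69  68  64  66 112 128 131 131 136 134 134 135  92  69  95
 149 179 179 171 170 169]
239 [ 68  68  67  64  69  65  78 128 134 135 134 131 129 133 135 101  63  68
  72 122 173 175 176 173]
240 [ 66  73  66  61  65  83  97 112 136 140 132 127 130 133 124  92  57  68
  70  68  75 121 171 179]
241 [ 72  67  60  62  87 103  93 100 125 134 134 131 127 116 100  67  49  69
  73  69  68  70 101 146]
242 [ 70  72  69  85 104 105  76  69  96 107 117 119 107 103  74  47  
[... 259 characters left out ...]
 114 118 108  86  59  57  57  58  61  52  32  50 111  82
 103 103 103 108 101  83]
246 [110 119 113 110 116 117 114  99  74  48  38  41  42  25  50  86  54  68
 103 105 104 102 103 104]
247 [177 174 129 111 111 114 116  77  60  70  63  47  54  64  70  55  46  53
 100 100  95  92  97 137]
248 [176 175 177 169 124 107 122 143  64  50  66  70  67  62  57  49  47  43
 113 101  95  93 135 180]
249 [172 173 172 175 169 118 156 179  73  47  50  59  59  58  57  54  48  45
 117 112 103 135 179 181]
250 [142 172 175 173 174 170 175 177 112  58  56  57  56  60  56  53  48  45
  92 108 129 177 184 126]
251 [ 68 115 166 175 172 174 174 171 115  51  52  59  56  59  60  51  47  43
  71 128 176 182 146  67]
```

View pics/c3z.png

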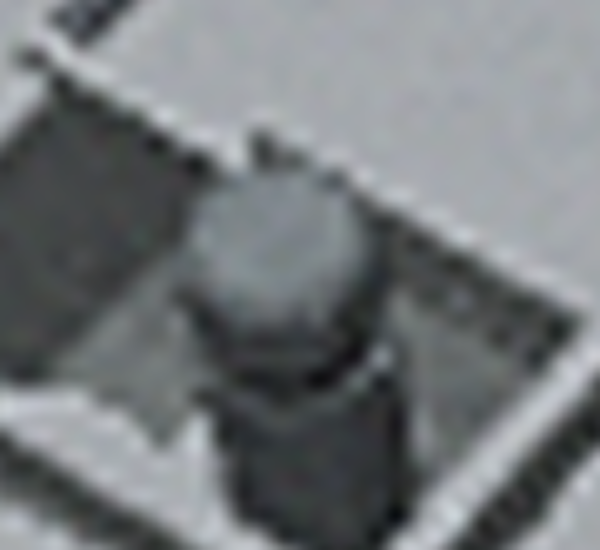

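Run:
```python
from h import *
np.set_printoptions(precision=4,suppress=True)
a=onz("scene",[[260.8,238.8]],.107)[0]
for z in(.1186,.1206,.1226):
    b=onz("scene",[[261,235.7]],z)[0]; print(z,b,"ring-spindle (scene)",b-a)
print(a,"tri",tri([379,186],[260.8,238.8]))
# overlay of the measured circles for check: ring r 19 (mid), r15, spindle r12.5 at .104
im=cv2.imread("pics/m2s.png"); f=12
big=cv2.resize(im[215:265,240:290],None,fx=f,fy=f,interpolation=cv2.INTER_CUBIC)
th=np.linspace(0,2*np.pi,80); b=onz("scene",[[261,235.7]],.1206)[0]
def dr(c,r,z,col):
    q=proj("scene",np.c_[c[0]+r*np.cos(th),c[1]+r*np.sin(th),0*th+z]); q=((q-[240,215]+.5)*f).astype(np.int32); cv2.polylines(big,[q],True,col,1)
dr(b,.019,.1206,(0,0,255));dr(b,.015,.1206,(0,200,255));dr(a,.0105,.107,(0,255,0)); dr(a,.0125,.104,(255,0,0))
cv2.imwrite("pics/ov.png",big)
```

```text
0.1186 [ 0.5483 -0.21    0.1186] ring-spindle (scene) [0.0001 0.0021 0.0116]
0.1206 [ 0.5496 -0.2107  0.1206] ring-spindle (scene) [0.0014 0.0014 0.0136]
0.1226 [ 0.5509 -0.2113  0.1226] ring-spindle (scene) [0.0027 0.0007 0.0156]
[ 0.5481 -0.2121  0.107 ] tri (array([ 0.5469, -0.212 ,  0.1055]), np.float64(0.001066163485221499))
```

View pics/ov.png

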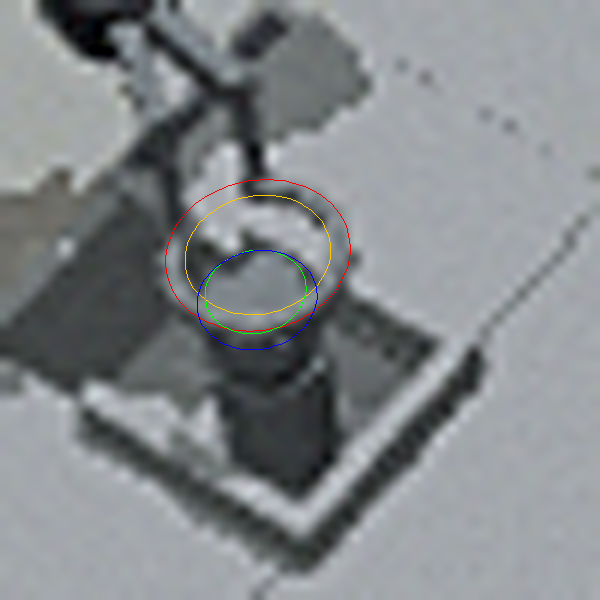

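The projected circles fit both parts: ring around (261,235.7), spindle end around (260.8,238.8). The ring is about 1 mm off in +x and +y. I correct that and lower it to the spindle's end.

```bash
python3 -m creep '[[1,-0.004,-0.004,0,0],[1,-0.004,-0.004,0.01,0],[1,-0.004,-0.004,0.02,0],[1,-0.004,-0.004,0.03,0],[1,-0.004,-0.004,0.035,0],[1,-0.004,-0.004,0.035,0],[1,-0.004,-0.004,0.035,0]]'
cat > ov.py <<'E'
import sys
from h import *
np.set_printoptions(precision=4,suppress=True)
n=sys.argv[1]
p,d=snapshot("scene"); im=p[:,:,::-1].copy(); cv2.imwrite(f"pics/{n}_raw.png",im)
s=sense();print(s["tool_pos"],s["tcp_rot"],s["force"],s["torque"],s["gripper_width"])
f=12; big=cv2.resize(im[215:265,240:290],None,fx=f,fy=f,interpolation=cv2.INTER_CUBIC); raw=big.copy()
th=np.linspace(0,2*np.pi,80); a=np.array([.5481,-.2121])
y=s["tcp_rot"][2]-np.pi/2; k=s["tool_pos"][:2]+.108*np.array([np.cos(y),np.sin(y)])+[.0023,.0016]; rz=s["tool_pos"][2]-.036
print("ring pred",k,rz,"minus spindle",k-a)
def dr(c,r,z,col):
    q=proj("scene",np.c_[c[0]+r*np.cos(th),c[1]+r*np.sin(th),0*th+z]); q=((q-[240,215]+.5)*f).astype(np.int32); cv2.polylines(big,[q],True,col,1)
dr(k,.019,rz,(0,0,255));dr(k,.015,rz,(0,200,255));dr(a,.0105,.107,(0,255,0)); dr(a,.0125,.092,(255,0,0))
o=np.hstack([raw[60:460,80:480],big[60:460,80:480]]); cv2.imwrite(f"pics/{n}.png",o)
E
python3 ov.py m3
```

```text
time_s: 13.85
tool_pos: [0.4389, -0.1989, 0.1474]
tcp_rot: [-3.142, 0.0, 1.44]
force: [-0.0, 0.7, -1.4]
gripper_width: 0.0347
[ 0.4389 -0.1989  0.1474] [3.1415 0.0001 1.44  ] [ 0.106   0.1054 -2.1769] [ 0.0225 -0.0216  0.0397] 0.0344921547899434
ring pred [ 0.5483 -0.2114] 0.1114447937825361 minus spindle [0.0002 0.0007]
```

View pics/m3.png

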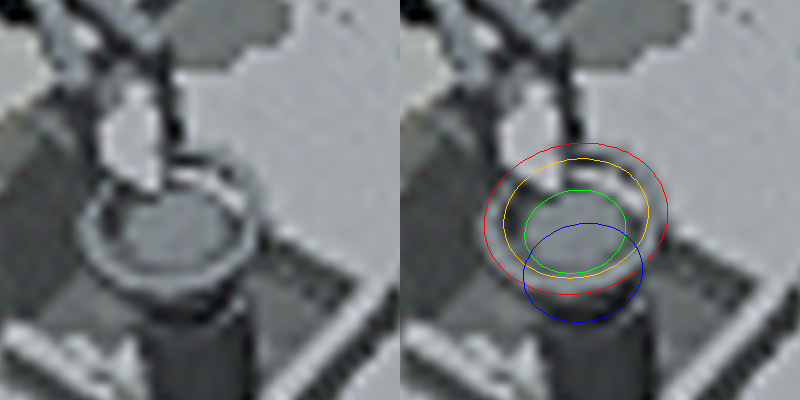

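The cap (centre about crop (170,230)) sits in the middle of the ring opening (105–240, centre (171,231) reduced to cap height), within about 0.6 mm. I slide the ring on slowly.

```bash
python3 -m creep '[[1,0,0,0.008,0],[1,0,0,0.016,0],[1,0,0,0.024,0],[1,0,0,0.032,0],[1,0,0,0.04,0],[1,0,0,0.048,0],[1,0,0,0.048,0],[1,0,0,0.048,0]]';python3 ov.py m4
```

```text
time_s: 14.7
tool_pos: [0.4387, -0.1989, 0.1353]
tcp_rot: [-3.141, -0.0, 1.44]
force: [-1.0, 0.3, -1.5]
gripper_width: 0.0343
[ 0.4387 -0.1988  0.1354] [-3.1411 -0.0001  1.44  ] [-0.3543  0.008  -1.4938] [0.0746 0.1296 0.0046] 0.03409937850123651
ring pred [ 0.548  -0.2113] 0.0993516852322773 minus spindle [-0.0001  0.0008]
```

View pics/m4.png

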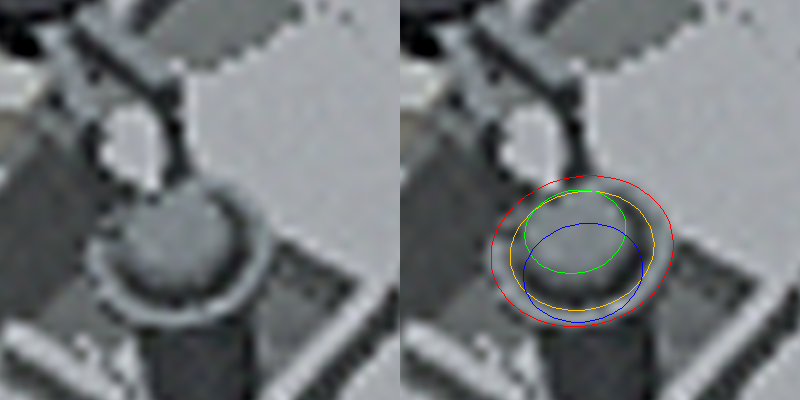

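Run:
```python
from h import *
o=[]
for n in("m3","m4"):
    im=cv2.imread(f"pics/{n}_raw.png"); o.append(cv2.resize(im[224:250,246:272],None,fx=15,fy=15,interpolation=cv2.INTER_NEAREST))
cv2.imwrite("pics/z.png",np.hstack(o))
im=cv2.imread("pics/m4_raw.png").mean(2)
for v in range(230,250): print(v,im[v,250:274].astype(int))
```

```text
230 [118 108 100  96  44 143 176 171 178 184  50  26 178 167 168 166 163 167
 167 166 167 168 165 167]
231 [ 63  99 113  53  40 100 171 168 172 181  79  34 184 172 169 168 164 163
 167 166 170 166 167 170]
232 [ 64  72  87  50  36 183 175 168 171 178 113  36 136 175 168 167 167 167
 164 169 166 165 171 167]
233 [ 66  66  69  58  39 151 177 176 169 183 109  35  98 182 172 170 165 172
 164 165 167 167 167 167]
234 [ 65  73  65  57  49  33 136 181 178 189  55  40  76 142 164 175 172 168
 167 167 168 169 165 166]
235 [ 64  68  67  58  57  55  57  57 144 190  73  93 145 132 131 130 151 171
 169 169 166 170 168 167]
236 [ 67  57  68  70  58  53  56  47  94  66 129 133 136 123  77  85 132 150
 172 168 166 168 168 163]
237 [ 67  62  64  68  58  44  98  97 127 122 129 130 134 133 138  52  80 132
 151 174 170 169 164 167]
238 [ 68  63  68  70  69 110  99 115 128 131 132 135 126 130 130  97  51  96
 129 177 166 168 170 168]
239 [ 70  71  65  63  78  65  58 134 134 127 135 132 127 132 136 109  57  98
 135 139 181 180 174 170]
240 [ 66  66  64  53 143 115  99 106 135 139 128 130 126 131 126  96  
[... 259 characters left out ...]
  79 138 109  38  56  91  86  89  74  85  40  35  96 145
  80  99  78  75  75  74]
244 [ 61  82 102 101 115 153 136  87  46  44  46  48  45  39  42  93 150  94
  63 105 106  96  61  88]
245 [ 80 104 104 103 101  62 133 145 120  79  70  42  93  93 165 163  95  51
 108 104 103 106 105  82]
246 [ 96 101 102  99 104  88  55 119 143 146 149 153 154 128 101  45  34  63
 101 104  98 104  98  97]
247 [ 99  98  96 103 101 102 103  82  42  38  75  72  51  52  49  44  43  48
 104  96  95  93  96 136]
248 [168 123  96 177 122  93  96 150  54  48  54  48  65  59  52  41  49  29
 121  95  92  88 133 178]
249 [177 184 140 100 177 115 159 187  64  47  53  54  52  61  55  57  52  28
 116 115 108 133 181 181]
```

View pics/z.png

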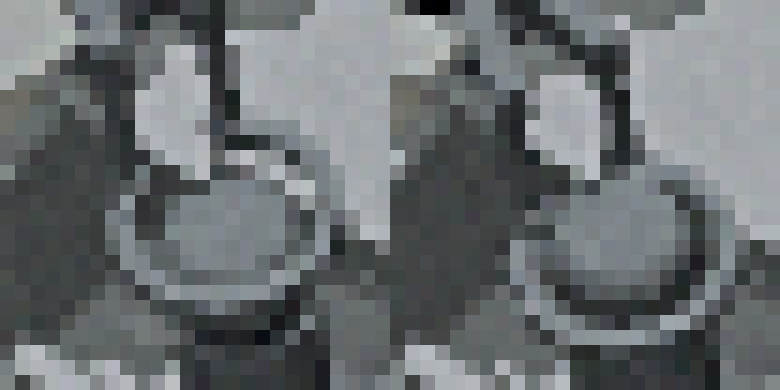

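Run:
```python
from h import *
np.set_printoptions(precision=1,suppress=True,linewidth=200)
D=np.array([snapshot("scene")[1] for _ in range(8)]); D[D==0]=np.nan; d=np.nanmedian(D,0)
C=cloud("scene",d)*1000
print("single-frame sd mm",1000*np.nanmedian(np.nanstd(D[:,225:255,245:275],0)))
print("cap z",np.mean(C[237:241,258:264,2]), "cover z",np.median(C[225:232,264:274,2]))
Z=C[230:252,250:274,2]
for i,r in enumerate(Z): print(230+i,r.astype(int))
```

```text
single-frame sd mm 1.8505489
cap z 106.64931569902906 cover z 65.47283039452567
230 [ 65  65 132 136 136  65  63  65  65  66 123 122  66  65  64  65  64  65  65  65  65  65  65  66]
231 [ 62  65  65 132 131  65  65  64  65  65 117 118  65  65  65  65  65  65  65  65  65  66  66  64]
232 [ 56  59  63 130 128  64  66  66  65  64 113 113  65  64  64  66  65  65  65  65  66  66  64  66]
233 [ 52  47  44 124 123  64  65  64  64  65  79 110  79  80  65  66  65  65  65  67  64  65  65  64]
234 [ 48  44  40  35 120  63  64  64  66  64 102 106 102  79  79  64  65  65  67  66  66  64  65  64]
235 [ 43  39  36  32 115 113  59  63  63  64 102 103 103 102 101 102 101  65  66  64  65  65  65  64]
236 [ 40  36  32  28 111 112  15  12  59 107 106 106 106 106 106 101 102 101  80  65  64  65  67  65]
237 [ 37  33  28  25 107 107 102 104 106 106 106 106 106 107 105 102 100 103 102  79  66  66  66  65]
238 [ 34  28  25  21 102 104 102 106 107 106 105 106 106 106 106 106  75 102 100  78  79  80  65  64]
239 [ 28  24  20  16 102 101 103 105 106 106 106 106 107 106 105 104  70  73 102  78  79  79  79  79]

[... 427 characters left out ...]
5   5 102 104  93  98  99 100 100  99  99  94 103 102 102  97   6   4   6  63  65]
245 [  6   4   5   4   4 101 103 103  93  94  96  96  95 102 102 101 102   4   5   6   5   5   4  60]
246 [  4   4   6   6   5   5  99 102 103 102 103 100 102 102 102 101  80  72  32   4   4   5   4   5]
247 [  5   4   5   5   5   6   5   5 100  99 102 100 101  98  82  82  78  70  32  31  31   5   5  80]
248 [81  5  4  4  5  5  6 32 77 80 83 83 82 80 80 78 72 69 31 31 30 31 30 80]
249 [79 80 80  7  5  4 31 31 71 74 78 78 77 77 77 73 69 64 31 31 32 30 80 79]
250 [78 79 77 79  5 29 31 31 65 71 73 72 73 73 72 69 66 61 31 30 31 79 80 78]
251 [75 79 79 80 79 77 30 31 30 64 67 69 70 67 67 65 61 57 31 33 79 79 79 74]
```

Averaged depth shows the ring's top face level at 102 mm all round, with the cap at 106.6. I fit both centres from these points.

```bash
cat > fit.py <<'E'
from h import *
import sys
from scipy.optimize import least_squares
np.set_printoptions(precision=2,suppress=True)
zr=float(sys.argv[1]); F=int(sys.argv[2])
D=np.array([snapshot("scene")[1] for _ in range(F)]); D[D==0]=np.nan; d=np.nanmedian(D,0)
C=cloud("scene",d)[228:256,248:276].reshape(-1,3)*1000
q=C-[548.1,-212.1,0]; r=np.hypot(q[:,0],q[:,1])
cap=q[(abs(q[:,2]-106.7)<1.6)&(r<12)]; print("cap",len(cap),cap.mean(0))
rg=q[(abs(q[:,2]-zr)<2.5)&(r>13.5)&(r<22)]
s=least_squares(lambda p:np.hypot(rg[:,0]-p[0],rg[:,1]-p[1])-p[2],[0,0,17]).x; print("ring",len(rg),"centre,r",s,"z",np.median(rg[:,2]))
A=np.c_[rg[:,:2],np.ones(len(rg))]; print("tilt",np.linalg.lstsq(A,rg[:,2],rcond=None)[0][:2]); th=np.degrees(np.arctan2(rg[:,1]-s[1],rg[:,0]-s[0]));print(np.histogram(th,12,(-180,180))[0])
side=q[(q[:,2]>93)&(q[:,2]<103)&(r<13.5)]
if len(side)>8:
    c=least_squares(lambda p:np.hypot(side[:,0]-p[0],side[:,1]-p[1])-12.5,[0,0]).x; print("spindle side",len(side),c)
print(sense()["gripper_width"],sense()["force"])
E
python3 fit.py 102 2
```

```text
cap 39 [  0.07  -0.36 106.66]
ring 64 centre,r [ 1.71 -0.73 17.74] z 102.00383181191847
tilt [ 0.02 -0.01]
[4 4 5 6 7 8 7 7 4 7 3 2]
spindle side 23 [-1.37  0.79]
0.03430273373244817 [-1.11  0.49 -2.05]fit.py:6: RuntimeWarning: All-NaN slice encountered
  D=np.array([snapshot("scene")[1] for _ in range(F)]); D[D==0]=np.nan; d=np.nanmedian(D,0)
```

```bash
sed -i 's/rg=q\[(abs(q\[:,2\]-zr)<2.5)/rg=q[(q[:,2]>zr-.9)\&(q[:,2]<zr+1.8)/; s/(q\[:,2\]>93)&(q\[:,2\]<103)/(q[:,2]>93)\&(q[:,2]<101.5)/' fit.py; python3 -W ignore fit.py 102 10
```

```text
cap 52 [  0.46   0.04 106.42]
ring 62 centre,r [ 1.65 -0.72 17.56] z 102.29865090493084
tilt [-0.02  0.  ]
[4 5 5 4 7 7 7 5 6 6 4 2]
spindle side 20 [-1.39  0.45]
0.03407291284141532 [-1.36 -0.87 -1.6 ]
```

The depth, scene and top estimates agree that the ring sits about 1.2 mm too far to +x and 0.6 mm to -y, still clear. I correct this small offset while inside, then measure again.

```bash
python3 -m creep '[[1,0.001,-0.0025,0,0],[1,0.002,-0.005,0,0],[1,0.002,-0.005,0,0],[1,0.002,-0.005,0,0]]'; python3 -W ignore fit.py 102 10; python3 ov.py m5
```

```text
time_s: 16.15
tool_pos: [0.4379, -0.1984, 0.1355]
tcp_rot: [3.141, 0.0, 1.44]
force: [0.6, -0.3, -2.6]
gripper_width: 0.0347
cap 51 [  0.45  -0.21 106.38]
ring 57 centre,r [ 0.85 -0.07 17.38] z 102.64086042381737
tilt [0.01 0.  ]
[4 4 5 6 6 6 4 5 5 5 7 0]
spindle side 15 [-1.3   0.52]
0.03418259453161929 [ 0.64  0.26 -1.87]
[ 0.4376 -0.1983  0.1354] [-3.1415  0.0001  1.4399] [-0.0823  0.0132 -2.0244] [-0.0126  0.1137 -0.0161] 0.03446171887168855
ring pred [ 0.547  -0.2107] 0.09939970501559547 minus spindle [-0.0011  0.0014]
```

View pics/m5.png

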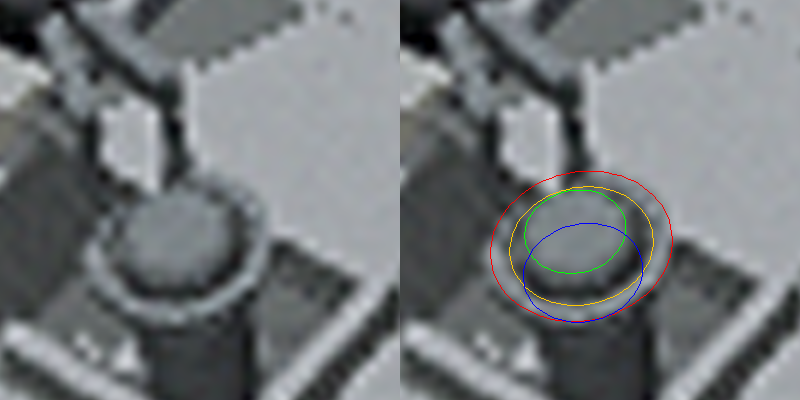

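The ring is now concentric with the cap within about 0.5 mm and the gap is visible all round. I go down the last 12.5 mm to the groove.

```bash
python3 -m creep '[[1,0,0,0.006,0],[1,0,0,0.013,0],[1,0,0,0.02,0],[1,0,0,0.027,0],[1,0,0,0.034,0],[1,0,0,0.041,0],[1,0,0,0.047,0],[1,0,0,0.05,0],[1,0,0,0.05,0],[1,0,0,0.05,0],[1,0,0,0.05,0]]'; python3 -W ignore fit.py 90 10; python3 ov.py m6
```

```text
time_s: 17.8
tool_pos: [0.4377, -0.1983, 0.123]
tcp_rot: [3.141, 0.0, 1.44]
force: [0.7, 0.7, -1.3]
gripper_width: 0.0344
cap 49 [ -0.06  -0.09 106.5 ]
ring 44 centre,r [ 0.09 -0.15 17.69] z 90.16282596855763
tilt [0. 0.]
[1 4 4 4 6 5 7 4 5 4 0 0]
spindle side 20 [-1.47  0.22]
0.034118003656383476 [-0.53 -0.85 -1.18]
[ 0.4376 -0.1982  0.1229] [-3.1416  0.      1.4399] [-0.2358  0.0133 -1.9705] [0.0419 0.0603 0.0183] 0.03435279891509352
ring pred [ 0.547  -0.2107] 0.08691325871182959 minus spindle [-0.0011  0.0014]
```

View pics/m6.png

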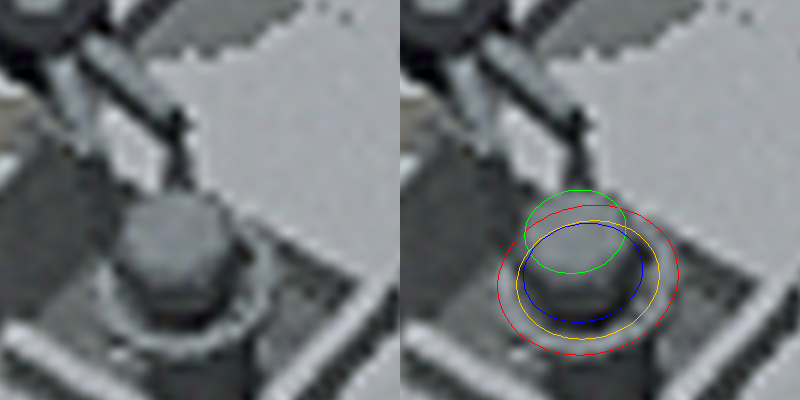

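The ring's top face is at 90.2 mm, so its mid-plane is at about 88. It is level and centred to about 0.2 mm, and the force is only the pliers' weight. A last full look at the bench.

Run:
```python
from h import *
p,d=snapshot("scene"); cv2.imwrite("pics/fin.png",p[:,:,::-1]); C=cloud("scene",d)
print("cover z far",np.median(C[250:275,275:290,2]), sense()["time_s"],sense()["gripper_width"])
```

```text
cover z far 0.06550584581190533 18.4 0.034348275343377824
```

View pics/fin.png

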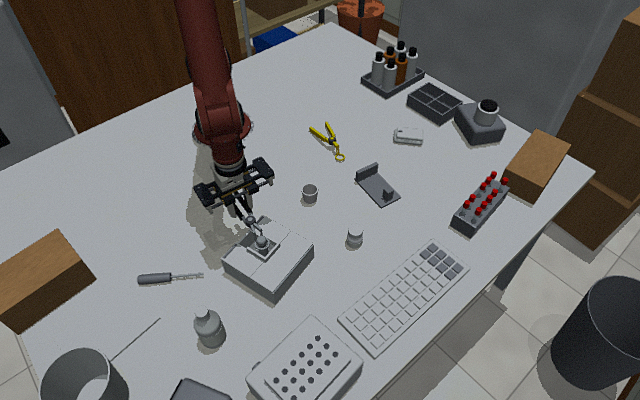

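The cover is closed (65.5 mm), the ring is around the spindle at (262,242), and the cup (310,194), jar (355,238), bottle (208,328), screwdriver and yellow pliers are where they were. I hand in.

```bash
python3 -c "
from station import *
print(sign_off())"
```

```text
the job is handed in; nothing more can be done
None
```

I closed the cover, picked up the black-handled pliers, squeezed them to the stop and slid the spread ring down to the groove. The job was handed in at about 18.4 s of the 67 s, with the handles still squeezed.

**Last checks**
- **Cover:** it is closed, with its face level at 65.5 mm against the nominal 66 mm.
- **Ring height and level:** averaged depth puts the ring's top face at 90.2 mm, so its mid-plane is at about 88 mm. It is level all round.
- **Ring centring:** the ring is centred on the spindle's end within about 0.2 mm.
- **Grip and force:** the finger opening stayed at about 34–35 mm from the squeeze onward. The wrist showed only the pliers' weight, about 2 N, so the ring hangs free.
- **Other things:** in the last full scene picture the jar, cup, bottle, screwdriver, mouse and yellow pliers are where they were at the start.

**Disagreements**
- The position estimates differed by 1–3 mm: the scene camera, the top camera and the arm's own readings did not fully agree. On the way down I moved the ring about 1.3 mm sideways, following the depth measurement.
- A fit to the spindle's side puts the ring about 1.5 mm off centre. That is still inside the 2.5 mm clearance.

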